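# Set the extractor's vent flap wide on its stay

## Robot

A 7-joint arm with a two-finger parallel gripper is mounted at the origin on a cart in front of the work surface, level with it; the furniture and walls round the work are solid. World frame = base frame: x ahead of the robot, y to its left, z up, the work surface at z = 0. Lengths are in m, angles in degrees, forces in N, time in s.
With the tool pointing down it reaches from about 0.4 to 0.925 m from the base axis. Payload 5.6 kg.
Tool frame: the origin (TCP) lies between the finger pads; the fingertips stand 19 mm ahead of it and the grasp point (between the pads) is the TCP; z points along the fingers, x is the direction in which the jaws open and shut, and the axes are right-handed (so a half turn about z gives the same grasp; the last joint's range is limited). The gripper opens to 85 mm and grips with 20 to 120 N. Pads are 22 mm wide; open, the fingers measure 114 mm over their backs; the gripper's body (76 mm by 85 mm) begins 54 mm behind the grasp point. The pads swing forward as they close: fully open they stand 13 mm farther back than shut.
Start: joints at [-68.067, 26.786, -0.665, 91.828, 0.344, 61.387, -3.226], TCP at [0.269, 0.592, 0.25] pointing down, gripper open.
Joint ranges: [-144.91, 144.91], [-17.63, 115.5], [-89.93, 88.59], [15.96, 139.68], [-74.01, 254.01], [8.47, 105.57], [-167.45, 167.45]. Speed limits (degrees/s): [147.25, 147.25, 180, 180, 180, 180, 180].

## Interface

Orientations are given as a 3x3 rotation matrix whose columns are the frame's x, y, z axes.
In Python, from bench import r gives the robot as it stands. The module is installed in compiled form; this text tells all that it offers.
- The arm moves only by the shell command python3 -m creep 'ROWS' [FORCE]. ROWS is a JSON object of lists of equal length, an entry for each row: "delta_pos": the shift along the tool's x, y, z in units of 40 mm (1.0 is 40 mm), a list of three; "roll": the turn about the tool's z in degrees; "gripper": the closure, from -1 (fully open) to 1 (shut), so that 0 is half open. A call has exactly 5 rows; each row shifts and turns the pose as measured when the row begins, along the tool's axes as they then stand; what a row does not reach is not made up. A row lasts 1/12 s, in which the tool goes at most 41.7 mm and 7.16 degrees, less where a joint would pass 70% of its speed; a pose out of reach is approached as far as the arm can. A call is refused whole if a number of a shift passes 1 or a number of a turn 7.16, either way. A call with a gripper value outside its range is refused whole. The fingers move at their own pace and stop on an object; FORCE is the grip in N (left out, the last holds). Time passes only in rows, so rows that do not move let the fingers close, or fill a call up. It gives the time, the measured TCP pose, the force and the opening at its end, in the units of the state.
- r.get_state(): the state, without advancing time (a new reading comes with each control period).
- r.read_camera(name): name is "scene" or "top" or "wrist"; returns (picture, depth): 400x640x3 uint8, red, green, blue; 400x640 float32, m along the optical axis (not along the pixel's ray), 0 where there is no reading.
- r.camera_info(name): a dict with "fov_y" (degrees; the focal length in pixels is half the picture's height over the tangent of half this angle, whatever the lens; pixels are square), "cx", "cy" (the principal point, pixels), "k1" (the pictures are not rectified: a ray, as slopes to the right and down, at radius r is drawn at 1 + k1 r^2 times it, then the intrinsics apply), "view" (4x4, takes a point from world to camera coordinates). Camera axes: x right, y down, z forward; pixel columns grow to the right and rows downward; lengths in m; the calibration is good to about 2 mm. A picture is of the moment at which its call begins: read the wrist's pose just before it. camera_info takes no time and is no camera call; for the wrist camera it gives the pose at the moment of the call.
- r.hand_in(): hands the job in, once; it reports no verdict.
The state is a dict: "t": time; "joint_pos": joint angles; "joint_vel": joint speeds; "joint_torque": joint torques, N m; "tcp_pos": TCP position; "tcp_rot": TCP orientation; "contact_force": force on the tool from outside, world axes, zero at the start; "moment": the same for the moment, N m; "width": finger opening in m.
Only numpy, scipy, OpenCV 4.12 (cv2) and the standard library are available. Lean on these libraries where they do the work, as an engineer would, in place of code of your own. Each camera call takes 0.05 s, during which the arm holds its last target.

## Task

Set the fume extractor's vent flap to its widest setting: by the red ball, lift the perforated stay bar up off its brass pin, swing the flap farther out with it, and lower the stay so that its last hole, the one nearest the ball, sits fully down over the pin. Let go of the ball, and leave the other things on the bench where they are.

Things in the scene. Friction and masses are not known exactly. Their poses are not given: they have to be found in the camera images.
- extractor: Bench fume extractor, cream, 380 mm wide, fixed. Origin on the bench under its front face; +x from front to back, +y to the left seen from the front, z up. Lower housing: x 0 to 115 mm, y -150 to 230, top at z 112 mm; a back column at x 93 to 113 mm carries the lamp hood. Free space in front, and between housing and hood.
- hood_edge (a point): Middle of the hood's lower front edge. The hood spans the whole width, x 0 to 115 mm, z 360 to 384 mm in the extractor's frame, and hangs over ball and pin: a gripper pointing straight down hits it. Come from the front with the tool leaning about 30 degrees, fingers pointing down and to the back.
- flap_hinge (a point): Point on the upright hinge axis of the green vent flap (flap 170 mm long, 7 mm thick, z 11 to 109 mm), at the stay's height; in the extractor's frame at (-7, -130, 120) mm. The flap has light friction and stays where it is left.
- vent_flap (a joint): Opening angle of the flap, rad: 0 shut against the front, grows as its free left end swings out to the front; it starts at about 0.41; with the last hole on the pin it is about 0.95.
- stay_pivot (a point): Where the stay bar is pivoted on top of the flap, 150 mm from the hinge axis, at the underside of the bar, 120 mm above the bench. The bar swivels here about the vertical and tips up about a level axis across the bar.
- stay_bar (a joint): Tip-up angle of the stay bar, rad: 0 level (lying on the pin's shoulder), grows as the ball end is lifted, to 0.7 at most; let go off the pin it sinks to a stop at -0.035.
- ball_center (a point): Centre of the red ball, 30 mm in diameter, the stay's grip: on a 10 mm stem, 205 mm from the pivot along the bar and 40 mm above the bar's underside (160 mm above the bench when the bar is level). The point's x axis points along the bar from the pivot to the ball, z is the bar's upward normal.
- hole_start (a point): Centre of the first hole, at the bar's underside, 90 mm from the pivot: the hole that is on the pin at the start. The steel bar is 24 mm wide and 5 mm thick, and has four 13.5 mm holes, 90, 115, 140 and 165 mm from the pivot.
- hole_last (a point): Centre of the last hole, at the bar's underside, 165 mm from the pivot and 40 mm from the ball: the hole that shall go over the pin.
- pin_shoulder (a point): On the axis of the upright brass pin, on the 20 mm shoulder on which the bar rests, 120 mm above the bench; in the extractor's frame at (-30, 90, 120) mm. The pin is 9 mm thick and its round tip stands 14 mm above this point.
- pliers_blue: Blue-handled pliers, 146 mm, lying at the left; bystander.
- driver_yellow: Yellow screwdriver, 189 mm, lying at the right; bystander.
- solder_reel: Blue reel, 63 mm, at the right; bystander.
- flux_pot: White pot with a tan lid, 38 mm, at the right; bystander.

How it is judged (in metres and radians):
On the way, in this order (a step that is already met when the one before it is completed fails the run):
1. the stay's first hole is lifted to the pin's tip, 12 mm above the shoulder (z of hole_start in the frame of pin_shoulder above 0.012 m), for 0.1 s.
2. the flap has been swung out towards its widest setting (value of joint vent_flap above 0.8 rad), for 0.1 s.
At the end, for the whole second after the job is handed in: The stay's last hole (nearest the ball) is over the pin: its centre within 5 mm of the pin's axis and within 3 mm of the shoulder's height, the bar level within 0.025 rad, the flap at 0.88 to 1.02 rad, all at rest and released; the bystanders have not moved 30 mm (horizontal distance between hole_last and pin_shoulder below 0.005 m and z of hole_last in the frame of pin_shoulder below 0.003 m and value of joint stay_bar between -0.025 and 0.025 rad and value of joint vent_flap between 0.88 and 1.02 rad and contact force between the fingers and extractor below 0.1 N and velocity of joint vent_flap between -0.03 and 0.03 rad/s and velocity of joint stay_bar between -0.03 and 0.03 rad/s); the robot touches nothing.
It fails at once if a bystander is moved by more than 30 mm (distance of any of pliers_blue, driver_yellow, solder_reel, flux_pot from where it was at the start of the episode above 0.03 m).
It also fails if it takes over 46 s, if anything falls off the work surface, if the arm or the gripper's body presses on something with over 40 N, if the wrist force passes 120 N, or if a joint passes its speed limit or range.

## Working session

There is one attempt and no reset: what is moved stays moved. The work goes in short steps, Python scripts to look and compute and a shell command to move; the robot and the scene stay as the last step left them, time stands still between calls to the robot, and variables do not carry over. Pictures are saved under pics/ and viewed, and the job is handed in when it is done.

```bash
mkdir -p pics; ls
python3 - <<'E'
from bench import r
import cv2,json,numpy as np
s=r.get_state(); print(s['t'],s['tcp_pos'],s['tcp_rot'],s['width'])
for n in ['scene','top','wrist']:
    i=r.camera_info(n); print(n,i)
    p,d=r.read_camera(n); np.savez('pics/'+n+'0.npz',p=p,d=d)
    cv2.imwrite('pics/'+n+'0.png',p[...,::-1])
E
```

```text
pics
0.0 [0.26832806 0.59144087 0.24931196] [[ 4.13114039e-01  9.10679077e-01 -6.39568537e-04]
 [ 9.10677488e-01 -4.13114516e-01 -1.70566922e-03]
 [-1.81753232e-03  1.22195232e-04 -9.99998341e-01]] 0.08526849980247381
scene {'fov_y': 55.701978184586636, 'cx': 314.5897869974898, 'cy': 198.21900344022097, 'k1': -0.05710072995832768, 'view': array([[ 0.80811721, -0.58863739, -0.02127422, -0.44051828],
       [-0.2648139 , -0.33081648, -0.90577815,  0.32438436],
       [ 0.52613702,  0.73760863, -0.42321785,  1.06624555],
       [ 0.        ,  0.        ,  0.        ,  1.        ]])}
top {'fov_y': 51.90129351656936, 'cx': 321.8546331892648, 'cy': 205.8562542395085, 'k1': -0.0935790005908458, 'view': array([[-0.01500363, -0.99979079,  0.01390201, -0.06937285],
       [-0.99536273,  0.01361309, -0.09522458,  0.52738955],
       [ 0.09501541, -0.01526626, -0.99535874,  1.49888124],
       [ 0.        ,  0.        ,  0.        ,  1.        ]])}
wrist {'fov_y': 66.93952142097314, 'cx': 318.63060773600944, 'cy': 201.22515343087906, 'k1': 0.005856638704641052, 'view': array([[ 0.41258753,  0.91091668, -0.00152849, -0.64885631],
       [ 0.862065  , -0.38991759,  0.32374097, -0.04450435],
       [ 0.29430506, -0.13488915, -0.94614452,  0.38004474],
       [ 0.        ,  0.        ,  0.        ,  1.        ]])}
```

View pics/scene0.png

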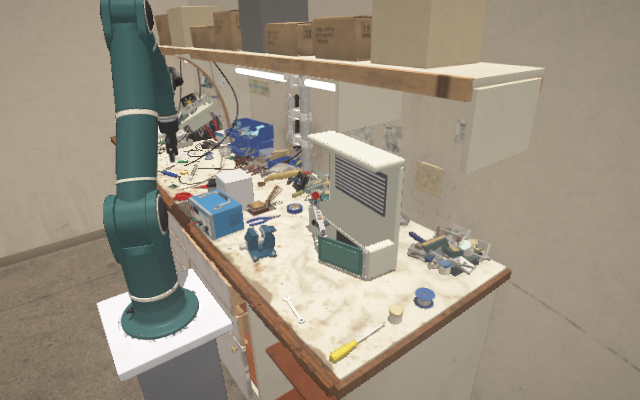

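View pics/top0.png

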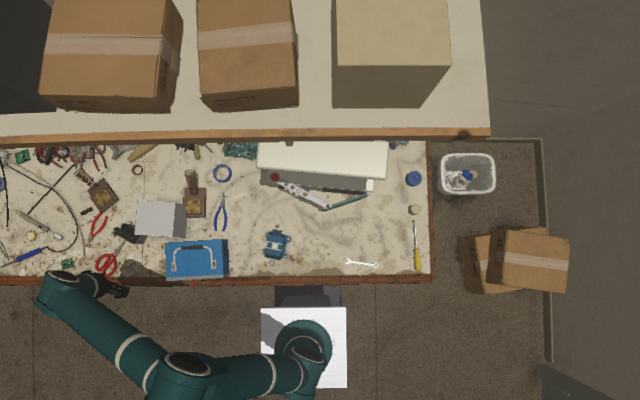

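View pics/wrist0.png

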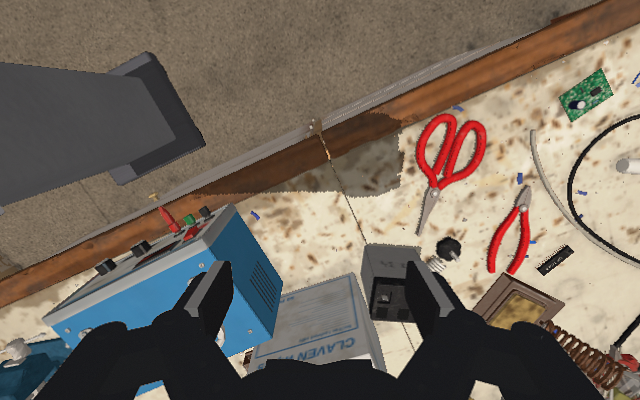

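```bash
cat > h.py <<'E'
import numpy as np,cv2
def K(i):
    f=200/np.tan(np.radians(i['fov_y']/2)); return f
def proj(i,P):
    P=np.atleast_2d(P); c=P@i['view'][:3,:3].T+i['view'][:3,3]
    s=c[:,:2]/c[:,2:]; r2=(s**2).sum(1,keepdims=True); s=s*(1+i['k1']*r2)
    return s*K(i)+[i['cx'],i['cy']]
def ray(i,u,v):
    s0=(np.array([u,v],float)-[i['cx'],i['cy']])/K(i); s=s0.copy()
    for _ in range(20): s=s0/(1+i['k1']*(s@s))
    R=i['view'][:3,:3]; return -R.T@i['view'][:3,3], R.T@np.array([s[0],s[1],1.])
def atz(i,u,v,z):
    o,d=ray(i,u,v); return o+d*(z-o[2])/d[2]
def bp(i,D,u,v):
    o,d=ray(i,u,v); return o+d*D[int(round(v)),int(round(u))]
E
python3 - <<'E'
import numpy as np,cv2
for n,(a,b,c,d) in dict(scene=(290,120,420,290),top=(240,130,400,220)).items():
    p=np.load(f'pics/{n}0.npz')['p'][b:d,a:c,::-1]
    cv2.imwrite(f'pics/{n}0c.png',cv2.resize(p,None,fx=4.5 if n=='top' else 3.5,fy=4.5 if n=='top' else 3.5,interpolation=cv2.INTER_CUBIC))
E
```

```text
(no output)
```

View pics/scene0c.png

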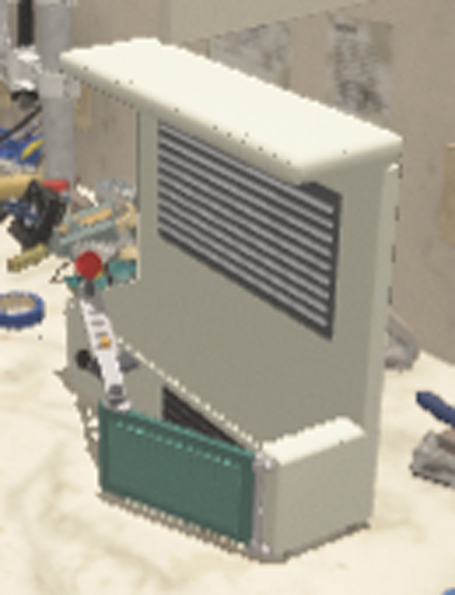

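View pics/top0c.png

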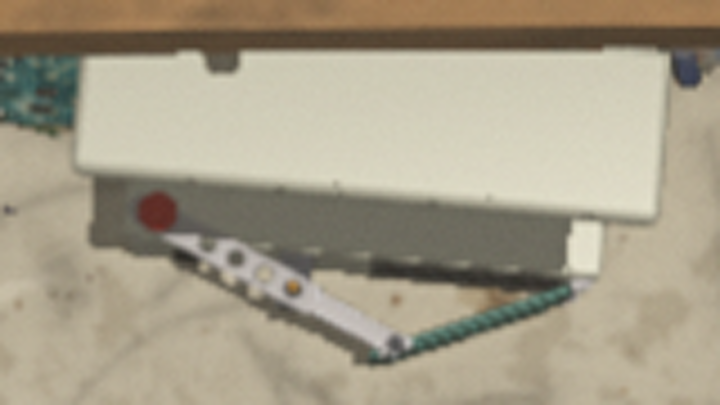

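```bash
cat > m0.py <<'E'
from bench import r
import numpy as np
from h import *
t=r.camera_info('top'); s=r.camera_info('scene')
T=np.load('pics/top0.npz')['d']; S=np.load('pics/scene0.npz')['d']
A={'ball':(274.9,176.9,.160),'pin':(305.1,194.0,.134),'pivot':(328,206.4,.128),'hinge':(369.3,193.1,.112),
 'hoodL':(257.5,167.5,.384),'hoodR':(386,178.5,.384)}
P={}
for k,(u,v,z) in A.items():
    P[k]=atz(t,u,v,z); print(k,P[k].round(4),'depth',bp(t,T,u,v).round(4))
d=lambda a,b:np.linalg.norm((P[a]-P[b])[:2])
print('ball-pivot',d('ball','pivot'),'pin-pivot',d('pin','pivot'),'pivot-hinge',d('pivot','hinge'),'pin-hinge',d('pin','hinge'),'exp',np.hypot(23,220), 'hood',d('hoodL','hoodR'))
h=P['hoodL']-P['hoodR']; print('yaw from hood',np.degrees(np.arctan2(-h[0],h[1])))
g=P['pin']-P['hinge']; print('yaw from pin-hinge',np.degrees(np.arctan2(g[1],g[0])-np.arctan2(220,-23)))
for u,v in [(315.7,196),(320,200)]: print('scene',bp(s,S,u,v))
E
python3 m0.py
```

```text
ball [0.6147 0.0835 0.16  ] depth [0.6122 0.082  0.1747]
pin [ 0.5579 -0.018   0.134 ] depth [ 0.5588 -0.0179  0.1272]
pivot [ 0.5144 -0.0966  0.128 ] depth [ 0.5144 -0.0966  0.1282]
hinge [ 0.5609 -0.2433  0.112 ] depth [ 0.5618 -0.2442  0.1046]
hoodL [0.6049 0.1111 0.384 ] depth [ 0.6793  0.1659 -0.0017]
hoodR [ 0.5684 -0.2565  0.384 ] depth [ 0.6298 -0.3232  0.0028]
ball-pivot 0.206160454425224 pin-pivot 0.08981572350692317 pivot-hinge 0.1538710518733895 pin-hinge 0.2252564528342939 exp 221.19900542271884 hood 0.369352780109831
yaw from hood -5.67817099368065
yaw from pin-hinge -5.206318363366607
scene [0.60841699 0.0742073  0.16203118]
scene [0.74269626 0.23048811 0.04846638]
```

Run:
```python
from bench import r
import numpy as np
from h import *
t=r.camera_info('top'); s=r.camera_info('scene'); w=r.camera_info('wrist')
T=np.load('pics/top0.npz')['d']; S=np.load('pics/scene0.npz')['d']
for n,l in dict(shelf_edge=[(100,138),(300,135),(450,132)],shelftop=[(150,122),(460,100)],box=[(100,90),(245,90),(390,95)],bench=[(280,260),(420,277),(50,280)],toaster=[(195,255)],white=[(160,215)],vise=[(277,245)],robot=[(305,345),(187,363),(290,372),(61,285),(160,385)],hood=[(265,165),(380,172)]).items():
    for u,v in l: print(n,(u,v),bp(t,T,u,v).round(3))
for n,l in dict(shelf=[(180,50),(300,72),(470,92),(200,45)],cab=[(500,130)],hood=[(400,160),(310,135)],lamp=[(295,110),(295,140)],arm=[(210,95)],wall=[(420,120)]).items():
    for u,v in l: print('S',n,(u,v),bp(s,S,u,v).round(3))
st=r.get_state(); R=st['tcp_rot']; v=w['view']; o=-v[:3,:3].T@v[:3,3]
print('cam in tool',R.T@(o-st['tcp_pos']), 'cam axes in tool',R.T@v[:3,:3].T)
print(st['t'])
```

```text
shelf_edge (100, 138) [0.636 0.449 0.625]
shelf_edge (300, 135) [ 0.633 -0.02   0.624]
shelf_edge (450, 132) [ 0.637 -0.368  0.625]
shelftop (150, 122) [0.671 0.329 0.625]
shelftop (460, 100) [ 0.715 -0.397  0.625]
box (100, 90) [0.708 0.394 0.738]
box (245, 90) [0.692 0.085 0.753]
box (390, 95) [ 0.694 -0.214  0.712]
bench (280, 260) [ 0.328  0.082 -0.001]
bench (420, 277) [ 0.255 -0.443 -0.004]
bench (50, 280) [0.304 0.58  0.593]
toaster (195, 255) [0.352 0.369 0.111]
white (160, 215) [0.491 0.484 0.142]
vise (277, 245) [0.384 0.088 0.051]
robot (305, 345) [ 0.065 -0.014  0.215]
robot (187, 363) [0.172 0.182 0.794]
robot (290, 372) [0.059 0.018 0.475]
robot (61, 285) [0.294 0.542 0.608]
robot (160, 385) [0.138 0.225 0.813]
hood (265, 165) [0.612 0.089 0.385]
hood (380, 172) [ 0.588 -0.24   0.382]
S shelf (180, 50) [0.627 1.441 0.615]
S shelf (300, 72) [0.629 0.179 0.584]
S shelf (470, 92) [ 0.64  -0.464  0.595]
S shelf (200, 45) [0.69  1.267 0.643]
S cab (500, 130) [ 0.788 -0.469  0.487]
S hood (400, 160) [ 0.655 -0.267  0.382]
S hood (310, 135) [0.608 0.1   0.383]
S lamp (295, 110) [0.878 0.605 0.352]
S lamp (295, 140) [0.886 0.63  0.195]
S arm (210, 95) [0.974 1.966 0.244]
S wall (420, 120) [ 0.98  -0.066  0.408]
cam in tool [-0.00034835 -0.08134105 -0.12359992] cam axes in tool [[ 9.99999794e-01  5.62748787e-04  3.09748872e-04]
 [-6.32708652e-04  9.46180950e-01  3.23637467e-01]
 [-1.10951890e-04 -3.23637596e-01  9.46181111e-01]]
0.15
```

```bash
cat > st.py <<'E'
import sys,numpy as np
from bench import r
s=r.get_state(); R=s['tcp_rot']
print('t',round(s['t'],2),'pos',s['tcp_pos'].round(4) if hasattr(s['tcp_pos'],'round') else s['tcp_pos'],'w',round(s['width'],4),'F',np.round(s['contact_force'],1))
print('q',np.round(s['joint_pos'],1)); R=np.array(R)
z=R[:,2]; print('z',z.round(3),'tilt',np.degrees(np.arccos(-z[2])).round(1),'az',np.degrees(np.arctan2(z[1],z[0])).round(1),'x',R[:,0].round(3))
if len(sys.argv)>3:
    d=np.array([float(a) for a in sys.argv[1:4]])-np.array(s['tcp_pos']); t=R.T@d/.04
    print('d world',d.round(4),'tool units',t.round(3),'norm',np.linalg.norm(t).round(2))
E
python3 -m creep '{"delta_pos":[[0,0,-1],[0,0,-1],[0,0,-1],[0,0,-1],[0,0,-1]],"roll":[-3.8,-3.8,-3.8,-3.8,-3.8],"gripper":[-1,-1,-1,-1,-1]}'; python3 st.py .45 -.04 .45
```

```text
t: 0.57
tcp_pos: [0.2667, 0.5878, 0.4421]
tcp_rot: [[0.08, 0.997, -0.011], [0.996, -0.08, -0.028], [-0.029, -0.009, -1.0]]
contact_force: [0.0, 0.4, -0.4]
width: 0.0853
t 0.57 pos [0.2667 0.5878 0.4421] w 0.0853 F [ 0.   0.4 -0.4]
q [-65.8  20.9  -3.9  75.9   1.4  84.9  15.8]
z [-0.011 -0.028 -1.   ] tilt 1.7 az -110.9 x [ 0.08   0.996 -0.029]
d world [ 0.1833 -0.6278  0.0079] tool units [-15.279   5.825   0.199] norm 16.35
```

```bash
python3 -m creep '{"delta_pos":[[-0.95,0.35,0],[-0.95,0.35,0],[-0.95,0.35,0],[-0.95,0.35,0],[-0.95,0.35,0]],"roll":[0,0,0,0,0],"gripper":[-1,-1,-1,-1,-1]}'; python3 st.py .45 -.04 .45
python3 -m creep '{"delta_pos":[[-0.95,0.35,0],[-0.95,0.35,0],[-0.95,0.35,0],[-0.95,0.35,0],[-0.95,0.35,0]],"roll":[0,0,0,0,0],"gripper":[-1,-1,-1,-1,-1]}'; python3 st.py .45 -.04 .45
```

```text
t: 0.98
tcp_pos: [0.3204, 0.3991, 0.4547]
tcp_rot: [[0.061, 0.998, -0.006], [0.998, -0.061, -0.006], [-0.007, -0.005, -1.0]]
contact_force: [0.6, 0.5, 0.2]
width: 0.0855
t 0.98 pos [0.3204 0.3991 0.4547] w 0.0855 F [0.6 0.5 0.2]
q [-54.6   5.2  -0.4  94.   -0.   81.3  31.5]
z [-0.006 -0.006 -1.   ] tilt 0.5 az -132.2 x [ 0.061  0.998 -0.007]
d world [ 0.1296 -0.4391 -0.0047] tool units [-10.758   3.902   0.167] norm 11.45
t: 1.4
tcp_pos: [0.3778, 0.1983, 0.455]
tcp_rot: [[0.06, 0.998, -0.006], [0.998, -0.06, -0.005], [-0.006, -0.005, -1.0]]
contact_force: [0.7, 0.3, 0.3]
width: 0.0856
t 1.4 pos [0.3778 0.1983 0.455 ] w 0.0856 F [0.7 0.3 0.3]
q [-42.9  -5.    9.9 104.1   0.9  81.3  53.3]
z [-0.006 -0.005 -1.   ] tilt 0.4 az -137.9 x [ 0.06   0.998 -0.006]
d world [ 0.0722 -0.2383 -0.005 ] tool units [-5.838  2.161  0.146] norm 6.23
```

```bash
python3 -m creep '{"delta_pos":[[-0.95,0.35,0],[-0.95,0.35,0],[-0.95,0.35,0],[-0.95,0.35,0],[-0.95,0.35,0]],"roll":[0,0,0,0,0],"gripper":[-1,-1,-1,-1,-1]}'>/dev/null; python3 st.py .45 -.04 .45
python3 -m creep '{"delta_pos":[[0,0,-1],[0,0,-1],[0,0,-1],[0,0,-1],[0,0,-1]],"roll":[0,0,0,0,0],"gripper":[-1,-1,-1,-1,-1]}' >/dev/null; python3 st.py .45 -.04 .7
```

```text
t 1.82 pos [ 0.4343 -0.0021  0.4557] w 0.0854 F [0.7 0.2 0.2]
q [-31.8  -5.7  25.6 104.1   2.6  81.3  79.8]
z [-0.004 -0.002 -1.   ] tilt 0.3 az -150.2 x [ 0.06   0.998 -0.003]
d world [ 0.0157 -0.0379 -0.0057] tool units [-0.922  0.45   0.144] norm 1.04
t 2.23 pos [ 0.4329 -0.0119  0.6494] w 0.0856 F [0.6 1.9 0.5]
q [-24.   -3.7  19.4  79.    1.5 105.5  81.4]
z [-0.017 -0.005 -1.   ] tilt 1.0 az -162.1 x [ 0.076  0.997 -0.007]
d world [ 0.0171 -0.0281  0.0506] tool units [-0.676  0.458 -1.267] norm 1.51
```

```bash
python3 -m creep '{"delta_pos":[[0,0,-1],[0,0,-1],[0,0,-1],[0,0,-1],[0,0,-1]],"roll":[0,0,0,0,0],"gripper":[-1,-1,-1,-1,-1]}' >/dev/null; python3 st.py .45 -.04 .7
```

```text
t 2.65 pos [ 0.4331 -0.012   0.6793] w 0.0855 F [ 0.1 -0.1  0.6]
q [ 20.   -2.3 -21.7  74.   -0.3 105.5  83.9]
z [ 0.046 -0.009 -0.999] tilt 2.7 az -10.9 x [ 0.076  0.997 -0.005]
d world [ 0.0169 -0.028   0.0207] tool units [-0.669  0.498 -0.491] norm 0.97
```

```bash
for i in 1; do python3 -m creep '{"delta_pos":[[0,0,-1],[0,0,-1],[0,0,-1],[0,0,-1],[0,0,-1]],"roll":[0,0,0,0,0],"gripper":[-1,-1,-1,-1,-1]}' >/dev/null; python3 st.py ; done; python3 -m creep '{"delta_pos":[[0,0.5,-0.9],[0,0.5,-0.9],[0,0.5,-0.9],[0,0.5,-0.9],[0,0.5,-0.9]],"roll":[0,0,0,0,0],"gripper":[-1,-1,-1,-1,-1]}' >/dev/null; python3 st.py
```

```text
t 3.07 pos [ 0.4244 -0.0157  0.7378] w 0.0852 F [ 0.3 -0.5 -0. ]
q [ 42.5  -4.9 -38.9  68.4  -3.1 105.5  87.4]
z [ 0.172 -0.012 -0.985] tilt 9.9 az -3.8 x [0.084 0.996 0.003]
t 3.48 pos [ 0.4695 -0.0237  0.8122] w 0.0853 F [-0.3 -0.6  0.9]
q [ 38.1   0.3 -39.8  55.7   1.9 105.5  84. ]
z [ 0.318 -0.019 -0.948] tilt 18.6 az -3.4 x [0.088 0.996 0.01 ]
```

```bash
python3 -m creep '{"delta_pos":[[0,0.3,-0.95],[0,0.3,-0.95],[0,0.3,-0.95],[0,0.3,-0.95],[0,0.3,-0.95]],"roll":[0,0,0,0,0],"gripper":[-1,-1,-1,-1,-1]}' >/dev/null; python3 st.py
```

```text
t 3.9 pos [ 0.4528 -0.0264  0.8932] w 0.0852 F [-0.2 -0.3  0.1]
q [ 49.6  -0.9 -48.1  47.   -0.5 105.5  86.4]
z [ 0.471 -0.015 -0.882] tilt 28.1 az -1.8 x [0.076 0.997 0.024]
```

```bash
python3 -m creep '{"delta_pos":[[0,0.3,-0.95],[0,0.3,-0.95],[0,0,0],[0,0,0],[0,0,0]],"roll":[0,0,0,0,0],"gripper":[-1,-1,-1,-1,-1]}' >/dev/null; python3 st.py .42 .06 .45
```

```text
t 4.32 pos [ 0.4354 -0.0252  0.9295] w 0.0854 F [0.2 1.  0. ]
q [ 54.2  -2.6 -49.   43.6  -3.3 105.6  88. ]
z [ 0.537 -0.022 -0.843] tilt 32.5 az -2.4 x [0.077 0.997 0.022]
d world [-0.0154  0.0852 -0.4795] tool units [ 1.825 -6.921  9.856] norm 12.18
```

```bash
python3 -m creep '{"delta_pos":[[0.15,-0.56,0.8],[0.15,-0.56,0.8],[0.15,-0.56,0.8],[0.15,-0.56,0.8],[0.15,-0.56,0.8]],"roll":[0,0,0,0,0],"gripper":[-1,-1,-1,-1,-1]}' >/dev/null; python3 st.py .42 .06 .45
```

```text
t 4.73 pos [ 0.4333 -0.0024  0.7753] w 0.0853 F [0.2 0.4 0.4]
q [ 40.5 -17.5 -27.3  77.7 -13.6  85.   94.1]
z [ 0.543 -0.014 -0.839] tilt 32.9 az -1.5 x [0.078 0.996 0.034]
d world [-0.0133  0.0624 -0.3253] tool units [ 1.252 -4.822  6.623] norm 8.29
```

```bash
python3 st.py .51 .03 .62
python3 -m creep '{"delta_pos":[[0.2,-0.15,0.95],[0.2,-0.15,0.95],[0.2,-0.15,0.95],[0,0,0],[0,0,0]],"roll":[0,0,0,0,0],"gripper":[-1,-1,-1,-1,-1]}' >/dev/null; python3 st.py .52 .06 .5
```

```text
t 4.73 pos [ 0.4333 -0.0024  0.7753] w 0.0853 F [0.2 0.4 0.4]
q [ 40.5 -17.5 -27.3  77.7 -13.6  85.   94.1]
z [ 0.543 -0.014 -0.839] tilt 32.9 az -1.5 x [0.078 0.996 0.034]
d world [ 0.0767  0.0324 -0.1553] tool units [ 0.826 -0.573  4.289] norm 4.41
t 5.15 pos [0.4803 0.0262 0.6567] w 0.0853 F [-0.4 -0.2  1.3]
q [ 34.2 -16.3 -30.2  91.9  -9.7  70.1  88.8]
z [ 0.531 -0.006 -0.847] tilt 32.1 az -0.6 x [0.068 0.997 0.036]
d world [ 0.0397  0.0338 -0.1567] tool units [ 0.77  -1.302  3.84 ] norm 4.13
```

```bash
python3 -m creep '{"delta_pos":[[0.16,-0.26,0.8],[0.16,-0.26,0.8],[0.16,-0.26,0.8],[0.16,-0.26,0.8],[0.16,-0.26,0.8]],"roll":[0,0,0,0,0],"gripper":[-1,-1,-1,-1,-1]}' >/dev/null; python3 st.py .54 .085 .29
```

```text
t 5.57 pos [0.5284 0.061  0.5032] w 0.0855 F [ 0.6 -0.6  0.2]
q [ 35.  -11.3 -40.7 106.9  -3.8  48.6  79.8]
z [ 0.549 -0.008 -0.836] tilt 33.3 az -0.8 x [0.068 0.997 0.036]
d world [ 0.0116  0.024  -0.2132] tool units [ 0.429 -2.722  4.61 ] norm 5.37
```

```bash
python3 -m creep '{"delta_pos":[[0.08,-0.54,0.84],[0.08,-0.54,0.84],[0.08,-0.54,0.84],[0.08,-0.54,0.84],[0.08,-0.54,0.84]],"roll":[0,0,0,0,0],"gripper":[-1,-1,-1,-1,-1]}' >/dev/null; python3 st.py .55 .085 .27
python3 - <<'E'
from bench import r
import cv2,numpy as np
i=r.camera_info('wrist');p,d=r.read_camera('wrist');np.savez('pics/w1.npz',p=p,d=d,view=i['view']);cv2.imwrite('pics/w1.png',p[...,::-1])
E
```

```text
t 5.98 pos [0.5366 0.0821 0.318 ] w 0.085 F [ 0.4 -1.3 -0.5]
q [ 36.9   2.4 -54.4 122.6  28.   25.9  46.4]
z [ 0.558 -0.011 -0.829] tilt 34.0 az -1.1 x [0.071 0.997 0.035]
d world [ 0.0134  0.0029 -0.048 ] tool units [ 0.056 -0.398  1.18 ] norm 1.25
```

View pics/w1.png

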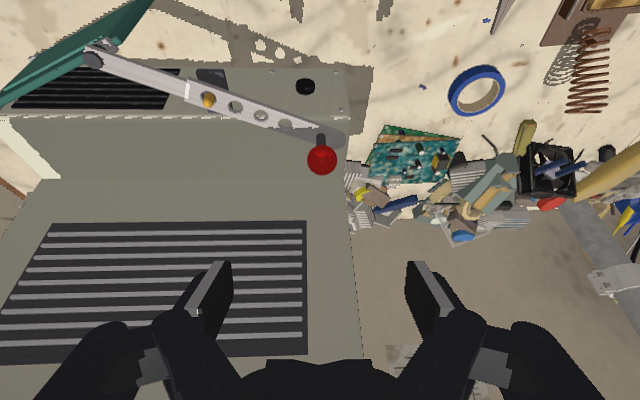

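```bash
python3 - <<'E'
from bench import r
import numpy as np
from h import *
w=r.camera_info('wrist'); z=np.load('pics/w1.npz'); w['view']=z['view']; D=z['d']
print('ball ray at .16',atz(w,321,159,.16),'surf',bp(w,D,321,159))
o,d=ray(w,321,159); p=bp(w,D,321,159); print('centre',p+.015*d/np.linalg.norm(d))
print('pin',atz(w,208,99,.132),bp(w,D,208,99),'pivot',atz(w,96,57,.128))
for u in (225,300): print('bar',bp(w,D,u,[107,129][u>250]))
E
python3 st.py .6135 .083 .160
```

```text
ball ray at .16 [0.61372138 0.08352605 0.16      ] surf [0.60448416 0.08375785 0.16927082]
centre [0.61506983 0.08349221 0.15864665]
pin [ 0.55549261 -0.01386836  0.132     ] [ 0.55599714 -0.01420265  0.1312124 ] pivot [ 0.51249161 -0.09006465  0.128     ]
bar [ 0.56973591 -0.00395294  0.12526518]
bar [0.60287372 0.06385324 0.1252805 ]
t 6.03 pos [0.535  0.0808 0.3132] w 0.0855 F [-2.1 -0.6 -4.5]
q [ 36.8   2.8 -54.3 122.9  28.7  26.   45.7]
z [ 0.553 -0.012 -0.833] tilt 33.5 az -1.3 x [0.073 0.997 0.034]
d world [ 0.0785  0.0022 -0.1532] tool units [ 0.068 -0.487  4.277] norm 4.31
```

```bash
python3 -m creep '{"delta_pos":[[0.02,-0.16,0.95],[0.02,-0.16,0.95],[0.02,-0.16,0.95],[0,0,0],[0,0,0]],"roll":[0,0,0,0,0],"gripper":[-1,-1,-1,-1,-1]}' >/dev/null; python3 st.py .614 .0835 .16
```

```text
t 6.45 pos [0.5776 0.0771 0.2427] w 0.0854 F [0.2 0.7 0.8]
q [ 23.7  14.8 -44.  123.   59.3  24.   17.4]
z [ 0.556 -0.023 -0.831] tilt 33.8 az -2.3 x [0.085 0.996 0.029]
d world [ 0.0364  0.0064 -0.0827] tool units [ 0.176 -0.409  2.222] norm 2.27
```

```bash
python3 -m creep '{"delta_pos":[[0.05,-0.12,0.6],[0.05,-0.12,0.6],[0.05,-0.12,0.6],[0.02,-0.05,0.3],[0,0,0]],"roll":[0,0,0,0,0],"gripper":[-1,-1,-1,-1,-1]}' >/dev/null; python3 st.py .614 .0835 .16
```

```text
t 6.87 pos [0.6218 0.0793 0.1777] w 0.0853 F [-1.1 -0.9  1. ]
q [ 13.5  24.1 -33.9 121.4  83.7  23.   -5.8]
z [ 0.573 -0.033 -0.819] tilt 35.0 az -3.3 x [0.096 0.995 0.028]
d world [-0.0078  0.0042 -0.0177] tool units [ 0.074 -0.421  0.246] norm 0.49
```

```bash
python3 -m creep '{"delta_pos":[[0.03,-0.22,0.12],[0.03,-0.2,0.12],[0,-0.05,0.05],[0,0,0],[0,0,0]],"roll":[0,0,0,0,0],"gripper":[-1,-1,-1,-1,-1]}' >/dev/null; python3 st.py .614 .0835 .16
python3 - <<'E'
from bench import r
import cv2,numpy as np
i=r.camera_info('wrist');p,d=r.read_camera('wrist');np.savez('pics/w2.npz',p=p,d=d,view=i['view']);cv2.imwrite('pics/w2.png',p[...,::-1])
E
```

```text
t 7.28 pos [0.6195 0.0798 0.1713] w 0.0858 F [ 1.1  0.1 -0.1]
q [ 12.4  24.5 -33.1 122.5  89.9  23.5 -12.8]
z [ 0.587 -0.04  -0.808] tilt 36.1 az -3.9 x [0.105 0.994 0.028]
d world [-0.0055  0.0037 -0.0113] tool units [ 0.07  -0.286  0.143] norm 0.33
```

View pics/w2.png

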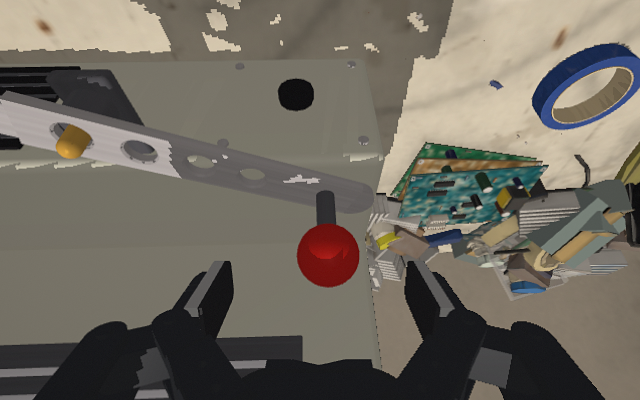

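```bash
python3 -m creep '{"delta_pos":[[0.05,-0.3,0.14],[0.05,-0.3,0.14],[0.03,-0.2,0.1],[0,0,0],[0,0,0]],"roll":[0,0,0,0,0],"gripper":[-1,-1,-1,-1,-1]}' >/dev/null; python3 st.py .614 .0835 .16
```

```text
t 7.75 pos [0.6074 0.0859 0.1471] w 0.0855 F [-0.8  0.1  0.5]
q [ 11.2  26.8 -33.3 124.9 100.7  25.8 -24.7]
z [ 0.596 -0.043 -0.802] tilt 36.7 az -4.2 x [0.11  0.994 0.028]
d world [ 0.0066 -0.0024  0.0129] tool units [-0.033  0.331 -0.156] norm 0.37
```

```bash
python3 -m creep '{"delta_pos":[[-0.02,0.17,-0.08],[-0.01,0.14,-0.06],[0,0,0],[0,0,0],[0,0,0]],"roll":[0,0,0,0,0],"gripper":[-1,-1,-1,-1,-1]}' >/dev/null; python3 st.py .614 .0835 .16
```

```text
t 8.17 pos [0.6166 0.0825 0.1638] w 0.0853 F [-0.1 -1.2 -0.1]
q [ 11.3  25.2 -32.7 123.6  95.9  24.6 -19.7]
z [ 0.601 -0.045 -0.798] tilt 37.0 az -4.3 x [0.112 0.993 0.028]
d world [-0.0026  0.001  -0.0038] tool units [ 0.016 -0.112  0.035] norm 0.12
```

```bash
python3 -m creep '{"delta_pos":[[0.01,-0.06,0.02],[0,0,0],[0,0,0],[0,0,0],[0,0,0]],"roll":[0,0,0,0,0],"gripper":[-1,0.1,0.4,1,1]}' 35 >/dev/null; python3 st.py .614 .0835 .16;python3 -m creep '{"delta_pos":[[0,0,0],[0,0,0],[0,0,0],[0,0,0],[0,0,0]],"roll":[0,0,0,0,0],"gripper":[1,1,1,1,1]}' 35 >/dev/null; python3 st.py .614 .0835 .16
python3 - <<'E'
from bench import r
import cv2,numpy as np
i=r.camera_info('wrist');p,d=r.read_camera('wrist');np.savez('pics/w3.npz',p=p,d=d,view=i['view']);cv2.imwrite('pics/w3.png',p[...,::-1])
E
```

```text
t 8.58 pos [0.6146 0.0832 0.1611] w 0.0384 F [-0.2 -0.6  0.8]
q [ 11.2  25.4 -32.8 123.8  96.7  24.8 -20.6]
z [ 0.6   -0.045 -0.799] tilt 37.0 az -4.3 x [0.112 0.993 0.028]
d world [-0.0006  0.0003 -0.0011] tool units [ 0.005 -0.029  0.013] norm 0.03
t 9.0 pos [0.6146 0.0836 0.1613] w 0.0279 F [-1.5  0.9  0.9]
q [ 11.2  25.4 -32.8 123.8  96.7  24.8 -20.7]
z [ 0.6   -0.045 -0.799] tilt 37.0 az -4.2 x [0.112 0.993 0.029]
d world [-0.0006 -0.0001 -0.0013] tool units [-0.004 -0.032  0.017] norm 0.04
```

View pics/w3.png

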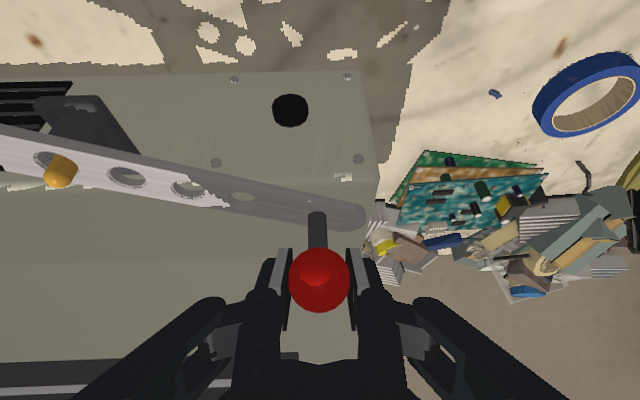

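```bash
python3 st.py .608 .0716 .2045 | tail -1
python3 -m creep '{"delta_pos":[[-0.02,0.16,-0.22],[-0.06,0.16,-0.23],[-0.08,0.15,-0.24],[-0.08,0.14,-0.22],[0,0,0]],"roll":[0,0,0,0,0],"gripper":[1,1,1,1,1]}' >/dev/null; python3 st.py .608 .0716 .2045
```

```text
d world [-0.0066 -0.012   0.0432] tool units [-0.285  0.55  -0.948] norm 1.13
t 9.47 pos [0.608  0.0733 0.2012] w 0.0279 F [ 0.5 -0.4 -2.8]
q [ 13.8  20.1 -33.6 123.3  81.4  22.1  -5.3]
z [ 0.592 -0.04  -0.805] tilt 36.4 az -3.9 x [0.112 0.993 0.032]
d world [-0.     -0.0017  0.0033] tool units [-0.04   0.053 -0.064] norm 0.09
```

```bash
cat > pic.py <<'E'
import sys
from bench import r
import cv2,numpy as np
n,tag=sys.argv[1:3]
i=r.camera_info(n);p,d=r.read_camera(n);np.savez(f'pics/{tag}.npz',p=p,d=d,view=i['view'])
im=p[...,::-1]
if len(sys.argv)>3:
    a,b,c,e=map(int,sys.argv[3:7]); k=min(800/(c-a),600/(e-b)); im=cv2.resize(im[b:e,a:c],None,fx=k,fy=k,interpolation=cv2.INTER_CUBIC)
cv2.imwrite(f'pics/{tag}.png',im)
E
python3 pic.py wrist w4
```

```text
(no output)
```

View pics/w4.png

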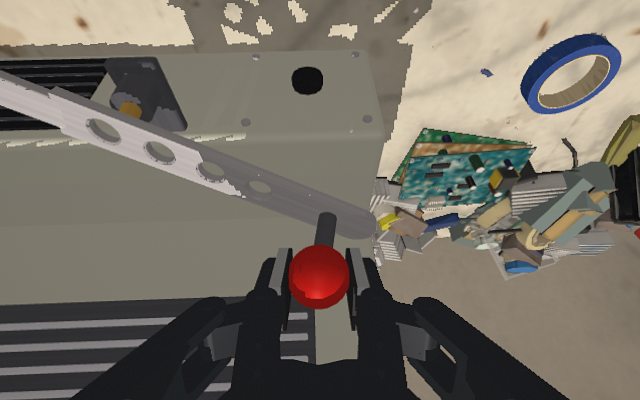

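```bash
python3 st.py .5754 .003 .2045 | tail -1
python3 -m creep '{"delta_pos":[[-0.36,-0.13,-0.13],[-0.36,-0.13,-0.13],[-0.36,-0.13,-0.13],[-0.36,-0.13,-0.13],[-0.36,-0.13,-0.13]],"roll":[0,0,0,0,0],"gripper":[1,1,1,1,1]}' >/dev/null; python3 st.py .5754 .003 .2045
```

```text
d world [-0.0323 -0.0704  0.0041] tool units [-1.836 -0.393 -0.49 ] norm 1.94
t 9.93 pos [0.5636 0.0143 0.2017] w 0.0278 F [ 0.4 -0.  -0.1]
q [ 20.8  14.6 -31.6 129.8  85.   13.3  -4.2]
z [ 0.592 -0.022 -0.806] tilt 36.3 az -2.1 x [0.095 0.995 0.043]
d world [ 0.0118 -0.0113  0.0028] tool units [-0.251  0.306  0.125] norm 0.41
```

```bash
python3 -m creep '{"delta_pos":[[-0.1,0.1,0.04],[-0.1,0.1,0.04],[-0.06,0.1,0.04],[0,0,0],[0,0,0]],"roll":[0,0,0,0,0],"gripper":[1,1,1,1,1]}' >/dev/null; python3 st.py .5754 .003 .2045; python3 pic.py wrist w5; python3 pic.py top t5 240 130 400 220
```

```text
t 10.35 pos [ 5.712e-01 -3.000e-04  2.004e-01] w 0.028 F [-1.1  1.3 -0.3]
q [ 22.5  15.4 -31.3 128.7  82.1  12.7   0.6]
z [ 0.586 -0.026 -0.81 ] tilt 35.9 az -2.5 x [0.098 0.994 0.039]
d world [0.0042 0.0033 0.0041] tool units [ 0.096  0.137 -0.024] norm 0.17
```

View pics/w5.png

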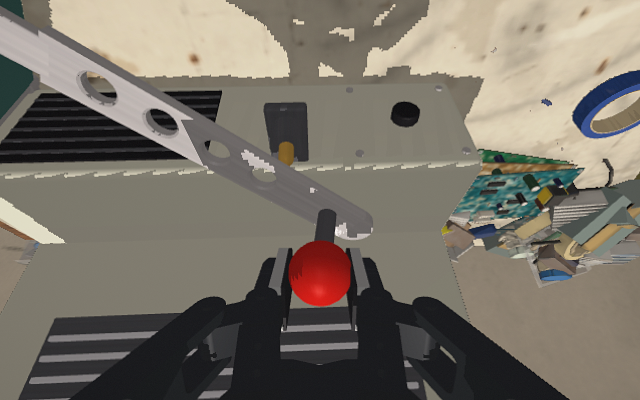

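View pics/t5.png

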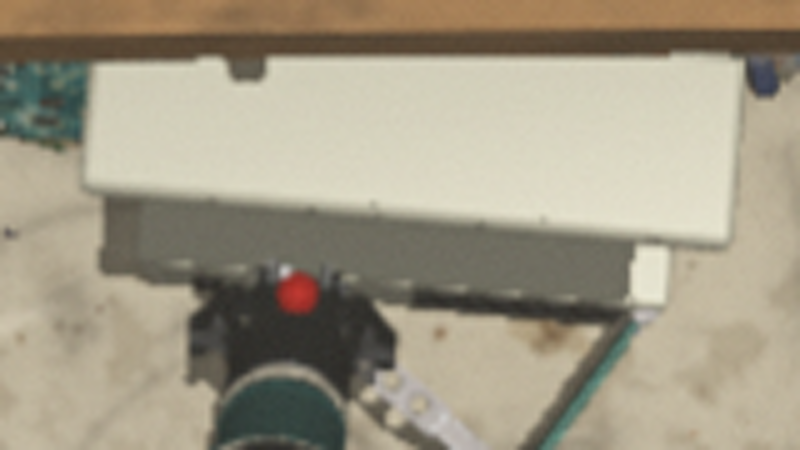

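Run:
```python
from bench import r
import numpy as np
from h import *
w=r.camera_info('wrist'); z=np.load('pics/w5.npz'); w['view']=z['view']; D=z['d']
print('hole',atz(w,264,174,.155),'pin',atz(w,287,147,.134),bp(w,D,287,150))
print('hole2',atz(w,218,149,.150),'hole3',atz(w,162,121,.145),'hole4',atz(w,97,88,.14))
print('ball',bp(w,D,320,272),atz(w,320,272,.2))
t=r.camera_info('top')
for u,v,z0 in [(640,318,.109),(545,430,.109)]: print('flap',atz(t,240+u/5,130+v/5,z0))
print('ball top',atz(t,240+297/5,130+293/5,.205))
```

```text
hole [ 0.54313225 -0.02338426  0.155     ] pin [ 0.54705044 -0.0132539   0.134     ] [ 0.5561829  -0.01509204  0.1269594 ]
hole2 [ 0.52862504 -0.04160887  0.15      ] hole3 [ 0.51392123 -0.0616751   0.145     ] hole4 [ 0.49861609 -0.08193958  0.14      ]
ball [0.55446181 0.00097539 0.20248687] [5.60571054e-01 5.05539902e-04 2.00000000e-01]
flap [ 0.55956673 -0.23901135  0.109     ]
flap [ 0.4813968  -0.17019331  0.109     ]
ball top [ 0.56713981 -0.00130496  0.205     ]
```

```bash
python3 pic.py scene s5 290 150 390 225
python3 - <<'E'
from bench import r
import numpy as np
from h import *
w=r.camera_info('wrist')
for f,b,pin in [('w3',(319,280,.16),(60,163)),('w4',(319,276,.2),(128,103)),('w5',(320,272,.2),(287,148))]:
    z=np.load(f'pics/{f}.npz'); w['view']=z['view']
    print(f,atz(w,*b).round(4),'pin',atz(w,*pin,.133).round(4))
    R=z['view'][:3,:3]; print(-R.T@z['view'][:3,3])
E
```

```text
w3 [0.6163 0.0828 0.16  ] pin [ 0.5498 -0.0048  0.133 ]
[0.4761393  0.09690199 0.21000881]
w4 [0.6042 0.0731 0.2   ] pin [ 0.5483 -0.0062  0.133 ]
[0.47002082 0.08624338 0.25139413]
w5 [5.606e-01 5.000e-04 2.000e-01] pin [ 0.5488 -0.0136  0.133 ]
[0.43338266 0.01028739 0.25177422]
```

View pics/s5.png

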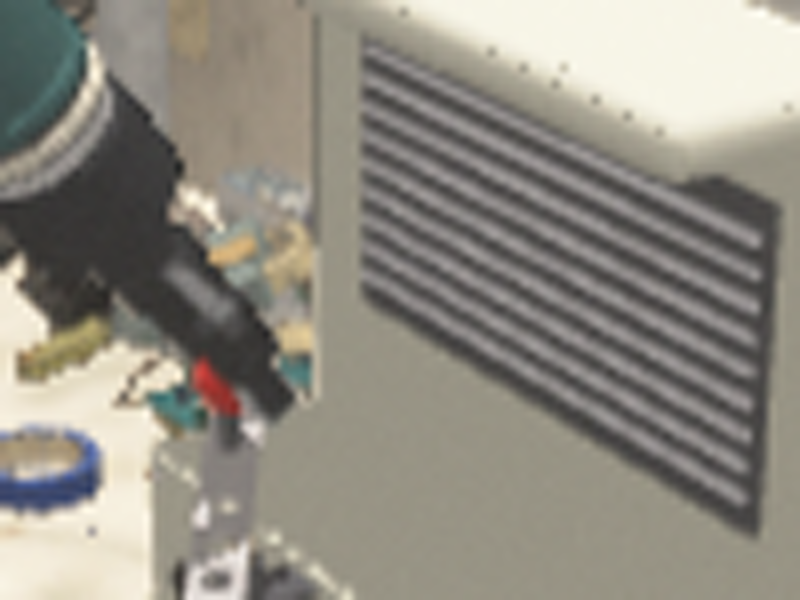

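```bash
python3 st.py .5804 .0069 .184
python3 -m creep '{"delta_pos":[[0.08,-0.03,0.16],[0.08,-0.03,0.16],[0.06,-0.02,0.14],[0,0,0],[0,0,0]],"roll":[0,0,0,0,0],"gripper":[1,1,1,1,1]}' >/dev/null; python3 st.py .5804 .0069 .184; python3 pic.py wrist w6
```

```text
t 10.5 pos [ 5.710e-01 -2.000e-04  2.005e-01] w 0.0277 F [-1.1 -0.1  0.3]
q [ 22.5  15.4 -31.3 128.7  82.   12.7   0.6]
z [ 0.586 -0.026 -0.81 ] tilt 35.9 az -2.5 x [0.097 0.995 0.038]
d world [ 0.0094  0.0071 -0.0165] tool units [ 0.184 -0.071  0.466] norm 0.51
t 10.92 pos [0.5806 0.0086 0.1842] w 0.0281 F [-1.5  1.2  1.4]
q [ 20.1  18.2 -30.6 128.3  92.2  14.5  -9.8]
z [ 0.588 -0.029 -0.809] tilt 36.0 az -2.9 x [0.095 0.995 0.033]
d world [-0.0002 -0.0017 -0.0002] tool units [-0.042 -0.002  0.002] norm 0.04
```

View pics/w6.png

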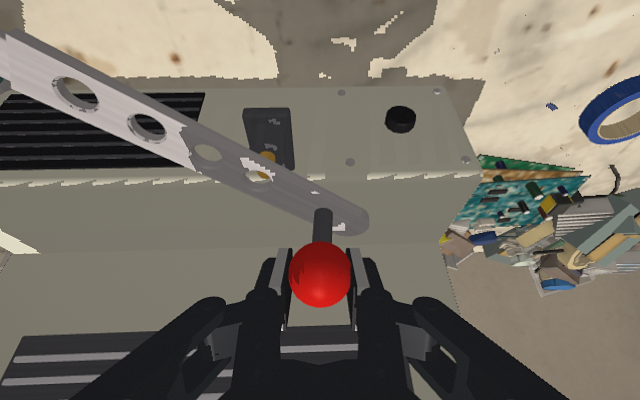

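Run:
```python
import numpy as np,cv2
p=np.load('pics/w6.npz')['p'][130:210,210:330,::-1]; cv2.imwrite('pics/w6c.png',cv2.resize(p,None,fx=6,fy=6,interpolation=cv2.INTER_CUBIC))
```

```text
(no output)
```

View pics/w6c.png

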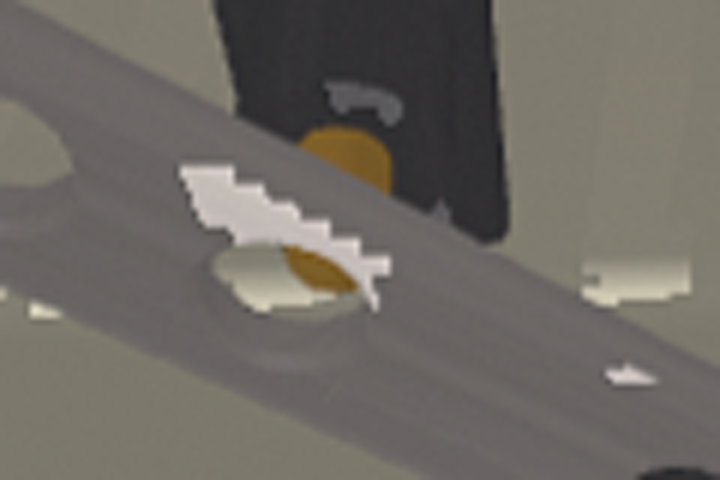

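Run:
```python
from bench import r
import numpy as np
from h import *
w=r.camera_info('wrist'); z=np.load('pics/w6.npz'); w['view']=z['view']
print('hole',atz(w,258.2,171.2,.1388),atz(w,258.2,180.8,.1438),'pin',atz(w,265,173.5,.133),'pin lower',atz(w,267.5,158,.127))
# predicted pixel of pin axis points given pin true, and hole predicted
for q in [(.5575,-.017)]:
    print([proj(w,[q[0],q[1],h])[0].round(1) for h in (.12,.127,.134)])
print(proj(w,[.5806,.0086,.184]))
```

```text
hole [ 0.55046786 -0.01716799  0.1388    ] [ 0.55163912 -0.0170574   0.1438    ] pin [ 0.5591662  -0.01636698  0.133     ] pin lower [ 0.55423331 -0.01428831  0.127     ]
[array([264.8, 153. ]), array([263.8, 162.8]), array([262.9, 173. ])]
[[320.52678828 281.03371389]]
```

```bash
python3 st.py .5856 .0094 .1825|tail -1
python3 -m creep '{"delta_pos":[[0.03,0.03,0.04],[0,0.03,0.04],[0,0,0],[0,0,0],[0,0,0]],"roll":[0,0,0,0,0],"gripper":[1,1,1,1,1]}' >/dev/null; python3 st.py .5856 .0096 .1825; python3 pic.py wrist w7 200 120 340 220
```

```text
d world [ 0.005   0.0008 -0.0018] tool units [0.03  0.073 0.109] norm 0.13
t 11.38 pos [0.5844 0.0094 0.184 ] w 0.0279 F [-2.3  1.4  0.8]
q [ 19.9  18.6 -30.6 127.8  92.1  14.7  -9.7]
z [ 0.588 -0.03  -0.808] tilt 36.1 az -2.9 x [0.096 0.995 0.033]
d world [ 0.0012  0.0002 -0.0015] tool units [0.007 0.001 0.047] norm 0.05
```

View pics/w7.png

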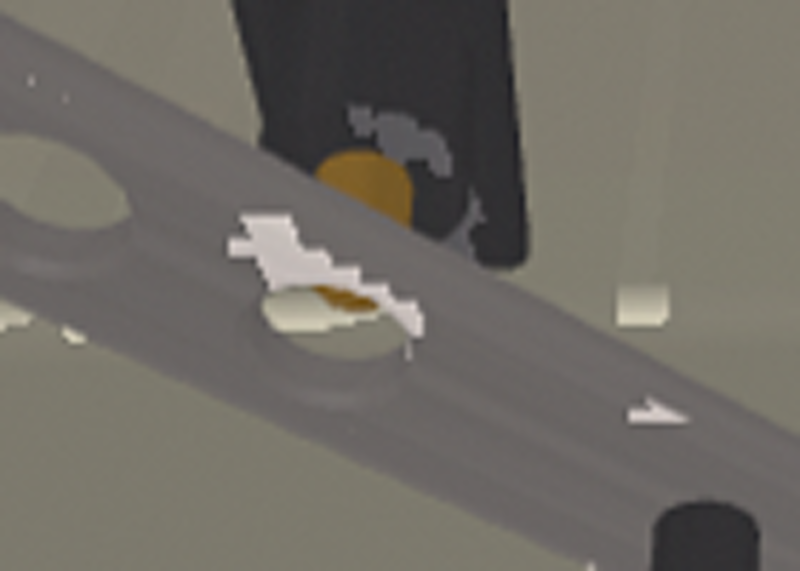

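Run:
```python
from bench import r
import numpy as np
from h import *
w=r.camera_info('wrist'); z=np.load('pics/w7.npz'); w['view']=z['view']
print('hole',atz(w,259.2,172.5,.1388),atz(w,259.2,179.5,.1438),'pin',atz(w,262.1,170.5,.133))
print([proj(w,[.5575,-.0165,h])[0].round(1) for h in (.12,.127,.134)])
# predicted underside hole pixels if hole concentric over pin
print([proj(w,[.5575,-.0165,h])[0].round(1) for h in (.1388,.1438)])
```

```text
hole [ 0.55507056 -0.01596596  0.1388    ] [ 0.55434311 -0.01537205  0.1438    ] pin [ 0.56030248 -0.01630113  0.133     ]
[array([262.2, 148.2]), array([261.2, 158. ]), array([260.2, 168.4])]
[array([259.4, 175.8]), array([258.6, 183.8])]
```

```bash
python3 st.py .588 .0122 .171|tail -1
python3 -m creep '{"delta_pos":[[0.03,-0.05,0.11],[0.03,-0.05,0.11],[0.02,-0.03,0.1],[0,0,0],[0,0,0]],"roll":[0,0,0,0,0],"gripper":[1,1,1,1,1]}' >/dev/null; python3 st.py .588 .0122 .171; python3 pic.py wrist w8 200 120 340 220
```

```text
d world [ 0.0036  0.0028 -0.013 ] tool units [ 0.067 -0.127  0.313] norm 0.34
t 11.85 pos [0.5897 0.0115 0.1721] w 0.0277 F [-0.8  0.   1.9]
q [ 19.9  20.7 -31.2 127.7  98.9  16.2 -16.1]
z [ 0.592 -0.033 -0.806] tilt 36.3 az -3.1 x [0.095 0.995 0.03 ]
d world [-0.0017  0.0007 -0.0011] tool units [ 0.013 -0.051 -0.004] norm 0.05
```

View pics/w8.png

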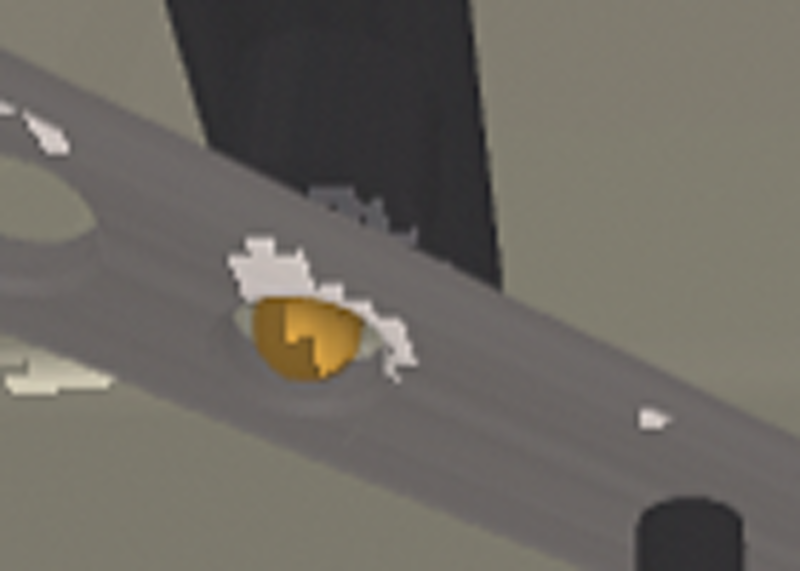

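```bash
python3 st.py .5905 .0135 .161|tail -1
python3 -m creep '{"delta_pos":[[0.03,-0.06,0.08],[0.02,-0.06,0.08],[0.01,-0.04,0.07],[0,0,0],[0,0,0]],"roll":[0,0,0,0,0],"gripper":[1,1,1,1,1]}' >/dev/null; python3 st.py .5905 .0135 .161; python3 pic.py wrist w9 200 120 340 220
```

```text
d world [ 0.0008  0.002  -0.0111] tool units [ 0.045 -0.152  0.234] norm 0.28
t 12.32 pos [0.5912 0.0134 0.1625] w 0.0281 F [0.4 0.1 1.6]
q [ 20.3  22.4 -32.2 127.8 103.7  17.7 -20.6]
z [ 0.594 -0.034 -0.804] tilt 36.5 az -3.3 x [0.095 0.995 0.029]
d world [-0.0007  0.0001 -0.0015] tool units [-0.    -0.037  0.018] norm 0.04
```

View pics/w9.png

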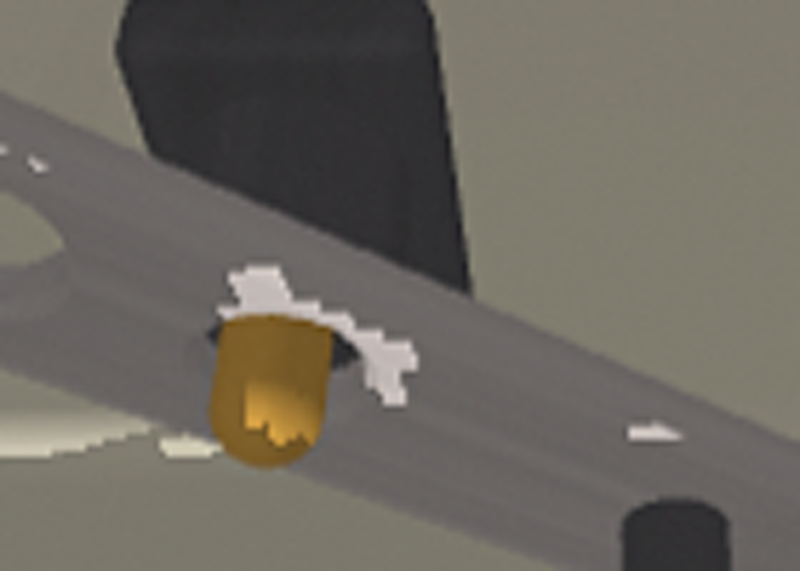

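```bash
python3 -m creep '{"delta_pos":[[0,-0.05,0.05],[0,0,0],[0,0,0],[0,0,0],[0,0,0]],"roll":[0,0,0,0,0],"gripper":[1,1,1,1,1]}' >/dev/null; python3 st.py .5905 .0135 .1615; python3 -m creep '{"delta_pos":[[0,0,0],[0,0,0],[0,0,0],[0,0,0],[0,0,0]],"roll":[0,0,0,0,0],"gripper":[0.3,0,-0.3,-0.6,-1]}' >/dev/null; python3 st.py;  python3 -m creep '{"delta_pos":[[0,0,0],[0,0,0],[0,0,0],[0,0,0],[0,0,0]],"roll":[0,0,0,0,0],"gripper":[-1,-1,-1,-1,-1]}' >/dev/null; python3 st.py; python3 pic.py wrist w10
```

```text
t 12.78 pos [0.5913 0.0138 0.1611] w 0.0273 F [-0.1  0.2  1.6]
q [ 20.6  22.6 -32.6 127.9 104.9  18.  -21.9]
z [ 0.596 -0.033 -0.802] tilt 36.6 az -3.2 x [0.098 0.995 0.032]
d world [-0.0008 -0.0003  0.0004] tool units [-0.008 -0.009 -0.019] norm 0.02
t 13.2 pos [0.5906 0.0144 0.16  ] w 0.0763 F [-0.4 -0.9 -0.5]
q [ 20.6  22.7 -32.6 127.9 104.9  17.9 -22. ]
z [ 0.594 -0.031 -0.804] tilt 36.5 az -3.0 x [0.098 0.995 0.034]
t 13.62 pos [0.5903 0.0146 0.1597] w 0.0851 F [-0.4 -0.2 -0.1]
q [ 20.6  22.7 -32.6 127.9 104.8  17.9 -22. ]
z [ 0.593 -0.031 -0.804] tilt 36.5 az -3.0 x [0.098 0.995 0.034]
```

View pics/w10.png

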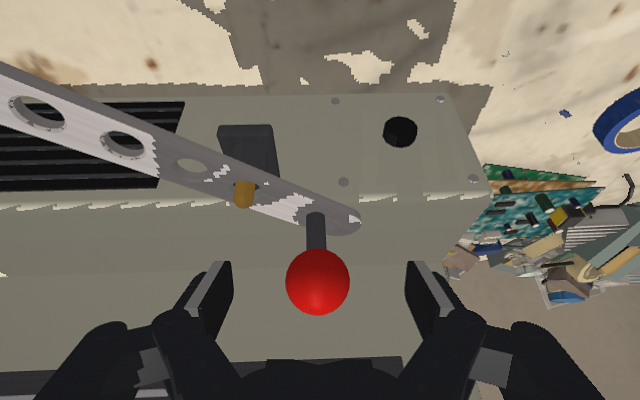

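```bash
python3 -m creep '{"delta_pos":[[0,0,-0.3],[0,-0.1,-0.6],[0,-0.1,-0.9],[0,-0.1,-0.9],[0,-0.2,-0.9]],"roll":[0,0,0,0,0],"gripper":[-1,-1,-1,-1,-1]}' >/dev/null; python3 st.py; python3 -m creep '{"delta_pos":[[0,-0.2,-0.6],[0,0,0],[0,0,0],[0,0,0],[0,0,0]],"roll":[0,0,0,0,0],"gripper":[-1,-1,-1,-1,-1]}' >/dev/null; python3 st.py; python3 pic.py wrist w11;python3 pic.py top t11 240 130 400 220; python3 pic.py scene s11 290 120 420 290
```

```text
t 14.08 pos [0.5201 0.0169 0.2315] w 0.0856 F [ 0.3 -0.6 -0.5]
q [ 24.6   6.8 -35.6 133.   63.2  12.9  15. ]
z [ 0.587 -0.033 -0.809] tilt 36.0 az -3.3 x [0.102 0.994 0.033]
t 14.5 pos [0.5044 0.0172 0.2455] w 0.0854 F [ 0.1 -0.1  0.2]
q [ 28.1   3.3 -38.8 134.   52.8  12.7  24.6]
z [ 0.591 -0.037 -0.806] tilt 36.3 az -3.6 x [0.104 0.994 0.03 ]
```

View pics/w11.png

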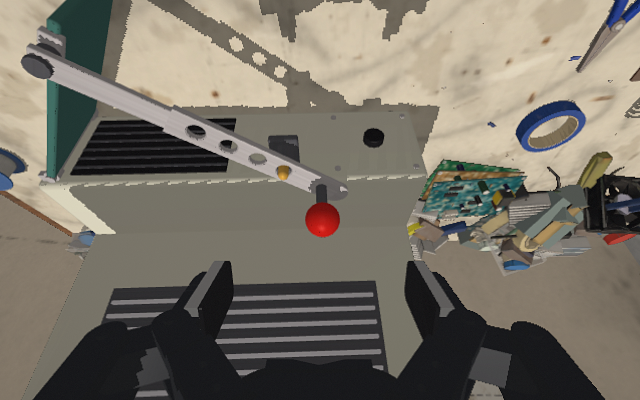

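View pics/t11.png

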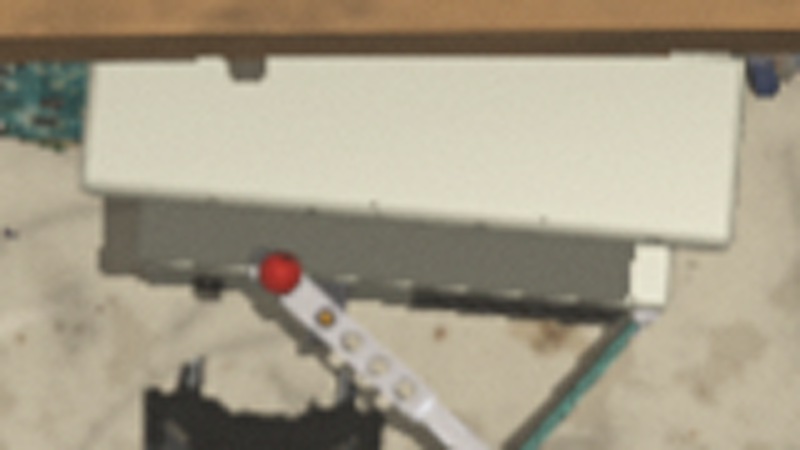

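View pics/s11.png

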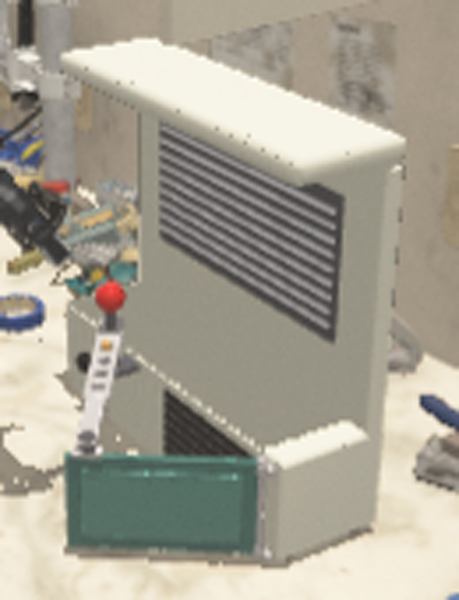

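```bash
python3 - <<'E'
from bench import r
import numpy as np
from h import *
w=r.camera_info('wrist'); z=np.load('pics/w11.npz'); w['view']=z['view']; D=z['d']
for u,v in [(85,80),(110,91),(150,107),(222,141),(300,180)]: print(bp(w,D,u,v).round(4))
t=r.camera_info('top'); T=np.load('pics/t11.npz')['d']
def at(u,v,h): return atz(t,240+u/5,130+v/5,h)
b=at(280,272,.165);p=at(326,317,.134);print('ball',b,'pin',p,np.linalg.norm((b-p)[:2]))
for u,v in [(308,301),(339,327),(365,353),(392,378),(425,410),(455,440)]: print('bar z',bp(t,T,240+u/5,130+v/5).round(4))
E
python3 pic.py top t12 290 170 380 240
```

```text
[ 0.4614 -0.119   0.125 ]
[ 0.4709 -0.11    0.1242]
[ 0.4849 -0.0914  0.125 ]
[ 0.5815 -0.0887  0.0578]
[ 0.5743 -0.004   0.126 ]
ball [0.58719018 0.0116337  0.165     ] pin [ 0.55999618 -0.01839553  0.134     ] 0.04051257512074125
bar z [ 0.5729 -0.0057  0.122 ]
bar z [ 0.5543 -0.0271  0.1229]
bar z [ 0.5358 -0.0449  0.1231]
bar z [ 0.5179 -0.0634  0.1247]
bar z [ 0.4951 -0.0859  0.1285]
bar z [ 0.4738 -0.1062  0.1317]
```

View pics/t12.png

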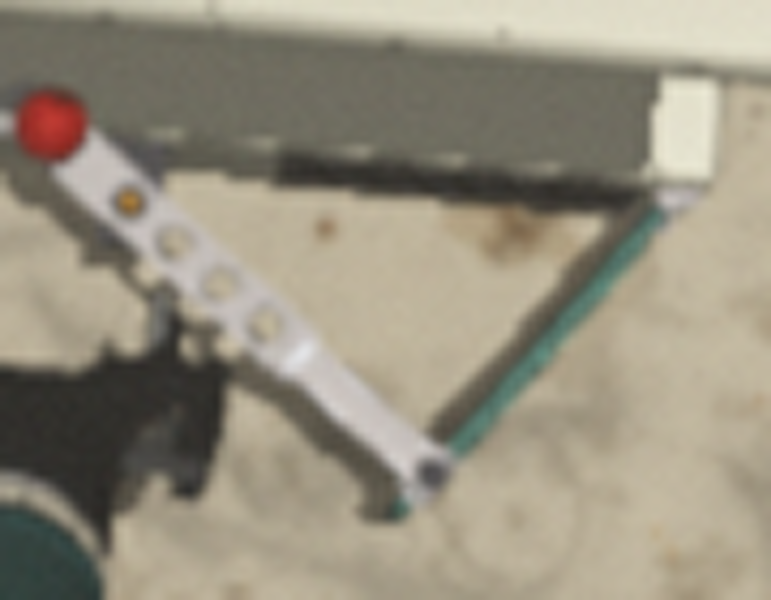

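```bash
python3 -c "
from bench import r
print(r.get_state()['t'],r.get_state()['contact_force']); print(r.hand_in())"
```

```text
14.7 [ 0.4082379   0.03134358 -0.09585875]
the job is handed in; nothing more can be done
None
```

The stay's last hole is over the brass pin, the flap is at its wide setting, and the ball is released. I handed in at 14.7 s with the gripper clear of the extractor; no verdict came back.

**How it was done:** The moves have no command for leaning the tool. I pushed the arm up against its joint 6 limit until the tool tilted about 36°, fingers pointing down and to the back. From there I gripped the ball, lifted the bar 40 mm off the pin and swung the flap out. I then lowered the last hole onto the pin, let go and backed away.

**Last checks:**
- **Hole on pin:** the top and wrist pictures show the pin standing through the hole nearest the ball, with three free holes behind it. I measured 40.5 mm between ball and pin; 40 mm is expected.
- **Bar level:** wrist-camera depth puts the bar's top at 124 to 126 mm from the pivot to the ball. A level bar resting on the shoulder should read 125 mm.
- **At rest:** the wrist force reads near zero.
- **Flap angle:** I did not measure this directly. I inferred it from the last hole being on the pin, which corresponds to about 0.95 rad.
- **Bystanders:** the arm did not go near them, but I did not measure their positions again at the end.

**Disagreements:**
- Top-camera depth along the thin bar disagreed, sloping from 122 to 132 mm. I took it as edge noise at that range.
- Wrist-camera points near the picture's edge were up to about 10 mm off from the top camera, so I lined the hole up relative to the pin within the same picture.

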